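Shut the knife drawer and cover the cut cheese

ROBOT

A 6-joint arm with a two-finger parallel gripper is mounted at the origin on the work surface. World frame = base frame: x ahead of the robot, y to its left, z up, the work surface at z = 0. Lengths are in mm, angles in rad, forces in N, time in s.
With the tool pointing down it reaches from about 350 to 975 mm from the base axis. Payload 7.1 kg.
Tool frame: the origin (TCP) lies at the very end of the fingers, on their centre line; the grasp point (between the pads) lies 19 mm behind it; x points along the fingers, y is the direction in which the jaws open and shut, and the axes are right-handed (so a half turn about x gives the same grasp; the last joint's range is limited). The gripper opens to 88 mm and grips with 3 to 60 N. Pads are 20 mm wide; open, the fingers measure 115 mm over their backs; the gripper's body (75 mm by 178 mm) begins 61 mm behind the grasp point.
Start: joints at [-1.34, 0.423, 1.63, -0, 1.089, -0.019], TCP at [154.525, -605.58, 222.675] pointing down, gripper open.
Joint ranges: [-3, 3], [-0.9, 2.11], [0.09, 2.58], [-1.31, 4.45], [0.11, 2.69], [-2.54, 2.54]. Speed limits (rad/s): [2.39, 2.39, 3.01, 3.14, 3.14, 3.14].

INTERFACE

Orientations are given as a rotation vector (axis times angle).
In Python, from workcell import ctrl gives the robot as it stands. The module is installed in compiled form; this text tells all that it offers.
- The arm moves only by the tool carry_out, never from a script. Its argument "commands" is a list of rows, each a list of 6 numbers: the shift along the tool's x, y, z in m, then the turn, a rotation vector about the tool's x, y, z in degrees. In form: [[tx, ty, tz, rx, ry, rz], ...]. A call has 1 to 8 rows; each row shifts and turns the pose as measured when the row begins, along the tool's axes as they then stand; what a row does not reach is not made up. A row lasts 1/8 s, in which the tool goes at most 62.5 mm and 10.7 degrees, less where a joint would pass 70% of its speed; a pose out of reach is approached as far as the arm can. A call with a gripper value outside its range is refused whole. "grip" is the closure, from 0 (fully open) to 1 (shut), set as the call begins (left out, the last holds). The fingers move at their own pace and stop on an object; the grip force is fixed at half the most. Time passes only in rows, so rows that do not move let the fingers close. It gives the time, the measured TCP pose, the force and the opening at its end, in the units of the state.
- ctrl.get_obs(): the state, without advancing time (a new reading comes with each control period).
- ctrl.get_image(name): name is "scene" or "side" or "wrist"; returns a dict with "pixels" (420x560x3 uint8, blue, green, red), "intrinsics" (3x3 intrinsics, pixels), "rvec" (rotation vector, rad) and "tvec" (3), from world to camera coordinates, as OpenCV has them. Camera axes: x right, y down, z forward; pixel columns grow to the right and rows downward; lengths in mm; the calibration is good to about 2 mm. A picture is of the moment at which its call begins. There is no depth.
- ctrl.close_job(): hands the job in, once; it reports no verdict.
The state is a dict: "t": time; "qpos": joint angles; "qvel": joint speeds; "joint_torque": joint torques, N m; "ee_pos": TCP position; "orientation": TCP orientation; "ft_force": force on the tool from outside, world axes, zero at the start; "moment": the same for the moment, N m; "width": finger opening in mm.
Only numpy, scipy, OpenCV 4.12 (cv2) and the standard library are available. Lean on these libraries where they do the work, as an engineer would, in place of code of your own. Each camera call takes 0.05 s, during which the arm holds its last target. There are 200 camera calls.

TASK

Close up the cheese keeper on the counter with your fingertips: gently push its open drawer fully shut, and push its sliding cover all the way across, so that it covers the cut half cheese and leaves the whole black cheese uncovered. Either may be done first. Do not slam them, do not move or lift any of the cheeses, and leave everything else on the counter where it stands.

Things in the scene. Friction and masses are not known exactly. Their poses are not given: they have to be found in the camera images.
- keeper: The cheese keeper: a fixed wooden chest 180 deep (x) by 340 wide (y) by 86 high, in mm, on the counter. Origin at the centre of its underside; its z is up, its x points from the drawer front to the back, away from the robot, its y to its own left. Its top is an open tray of two equal compartments side by side, centred at y = +82 and y = -82, floor at z = 50, rim at z = 86. It stands turned by up to 0.25 rad.
- drawer (a joint): How far the knife drawer at the bottom of the keeper stands out, in m: 0 = fully shut, grows as it comes out along the keeper's -x (at most 0.10). It slides with about 2 N of friction, stays where it is left and has no catch.
- drawer_front (a point): Centre of the outer face of the drawer's front, 60 mm above the counter. The front is a plain dark wooden panel without a handle, 336 mm wide and 15 mm thick, from 4 to 82 mm above the counter, facing the keeper's -x; it moves with the drawer. When shut this face is 16 mm in front of the chest.
- cover (a joint): Place of the sliding cover along the keeper's y, in m: 0 = in the middle, half over each compartment; +0.08 = end stop, wholly over the compartment at the keeper's +y (left); -0.08 = end stop, wholly over the one at -y. About 2 N of friction; it stays where it is left and cannot be lifted off.
- cover_left (a point): Centre of the cover's outer end face that looks to the keeper's +y, 101 mm above the counter; it moves with the cover. The cover is a dark wooden frame with a clear pane flush with its top, 170 mm (x) by 160 mm (y) by 26 mm high, its underside 88 mm and its top 115 mm above the counter. Push here to move it to -y.
- cover_right (a point): The same on the end face that looks to the keeper's -y. Push here to move the cover to +y.
- half: The cut half of a yellow cheese (half disc of 60 mm radius, 30 mm high, loose) that lies in one of the two compartments, below the rim. Origin at the centre of its underside, z up.
- black: The whole cheese in black wax (diameter 104 mm, 32 mm high, loose) in the other compartment, below the rim. Origin at the centre of its underside, z up.
- jar: Closed amber jar, diameter 60, 85 mm high, standing about 80 mm off the left (+y) end of the keeper. Origin at the centre of its underside.
- sign: Small blank slate on a wooden stand, 50 by 100 mm, 98 mm high, standing off the right (-y) end of the keeper. Origin at the centre of its underside.
- wheel_a: Yellow cheese, diameter 110, 42 mm high, on the counter to the left, with wheel_b on top of it. Origin at the centre of its underside.
- wheel_b: Orange cheese of the same size lying on wheel_a. Origin at the centre of its underside.
- wheel_c: Orange cheese, diameter 100, 40 mm high, alone on the counter to the left. Origin at the centre of its underside.
- bowl: Blue bowl, diameter 100, 45 mm high, on the counter to the right. Origin at the centre of its underside.
There are look-alikes about, which are no part of the job. What is shaped like the half but blue or white is not meant.

How it is judged (in metres and radians):
At the end, for the whole second after the job is handed in: The drawer is within 5 mm of fully shut, the cover is within 6 mm of its end stop on the side of the cut half cheese, the two cheeses in the keeper lie within 20 mm and every other loose thing within 30 mm of where it was (value of joint drawer below 0.005 m and ((y of half in the frame of keeper above 0.03 m and value of joint cover above 0.074 m) or (y of half in the frame of keeper below -0.03 m and value of joint cover below -0.074 m)) and not (distance of half from where it was at the start of the episode above 0.02 m) and not (distance of black from where it was at the start of the episode above 0.02 m) and not (distance of jar from where it was at the start of the episode above 0.03 m) and not (distance of sign from where it was at the start of the episode above 0.03 m) and not (distance of wheel_a from where it was at the start of the episode above 0.03 m) and not (distance of wheel_b from where it was at the start of the episode above 0.03 m) and not (distance of wheel_c from where it was at the start of the episode above 0.03 m) and not (distance of bowl from where it was at the start of the episode above 0.03 m)); the robot touches nothing.
It fails at once if a cheese in the keeper is moved by more than 20 mm or lifted (distance of any of half, black from where it was at the start of the episode above 0.02 m).
It fails at once if another thing on the counter is moved by more than 30 mm or lifted (distance of any of jar, sign, wheel_a, wheel_b, wheel_c, bowl from where it was at the start of the episode above 0.03 m).
It fails at once if the drawer or the cover is slammed (faster than 0.5 m/s) (velocity of joint any of drawer, cover below -0.5 m/s or velocity of joint cover above 0.5 m/s).
It also fails if it takes over 42 s, if anything falls off the work surface, if the arm or the gripper's body presses on something with over 40 N, if the wrist force passes 120 N, or if a joint passes its speed limit or range.

## Working session

There is one attempt and no reset: what is moved stays moved. The work goes in short steps, Python scripts to look and compute and a tool call to move; the robot and the scene stay as the last step left them, time stands still between calls to the robot, and variables do not carry over. Pictures are saved under pics/ and viewed, about 8 in all and at most 12, crops included, and the job is handed in when it is done.

Besides the shell and the picture viewer there is one more tool, called after "Emit:" by a JSON object that holds its "api" and its "payload". carry_out: Moves the arm, as the interface text tells. Its arguments: {"type":"object","properties":{"commands":{"type":"array"},"grip":{"type":"number"}},"required":["commands"]}

```bash
mkdir -p pics
cat > h.py <<'E'
import numpy as np, cv2
from workcell import ctrl
from scipy.spatial.transform import Rotation as R
def snap(n,f):
    d=ctrl.get_image(n); cv2.imwrite(f,d["pixels"]); np.savez(f+".npz",K=d["intrinsics"],r=d["rvec"],t=d["tvec"]); return d
def ray(f,u,v,z):
    d=np.load(f+".npz"); M=R.from_rotvec(d["r"].ravel()).as_matrix(); c=-M.T@d["t"].ravel()
    w=M.T@np.linalg.solve(d["K"],[u,v,1]); return c+w*(z-c[2])/w[2]
E
python3 - <<'E'
from h import *
a=snap("scene","pics/s.png");b=snap("side","pics/d.png")
o=ctrl.get_obs();print(o)
for f in("pics/s.png","pics/d.png"):
    d=np.load(f+".npz");M=R.from_rotvec(d["r"].ravel()).as_matrix();print(-M.T@d["t"].ravel())
E
```

```text
{'t': 0.1, 'qpos': array([-1.34001501e+00,  4.23725200e-01,  1.63063274e+00, -3.02607156e-05,
        1.08858105e+00, -1.89990127e-02]), 'qvel': array([-0.00088672, -0.00169059, -0.00312648, -0.00368773,  0.00024619,
       -0.00214854]), 'joint_torque': array([-1.51733107e-03, -5.45617497e+01, -2.74325073e+01,  6.44741370e-02,
        1.88137160e-02, -3.23133008e-05]), 'ee_pos': array([ 154.39550042, -605.10428603,  221.99638434]), 'orientation': array([ 2.08889529,  0.26369103, -2.08925101]), 'ft_force': array([-0.3386353 ,  0.11880401, -0.12099876]), 'moment': array([ 0.04335608, -0.00240603,  0.02033996]), 'width': 87.38345124735511}
[ 1171.69731794 -1021.52156472   957.44720373]
[  80.40738003  598.24604361 1064.8738526 ]
```

View pics/s.png

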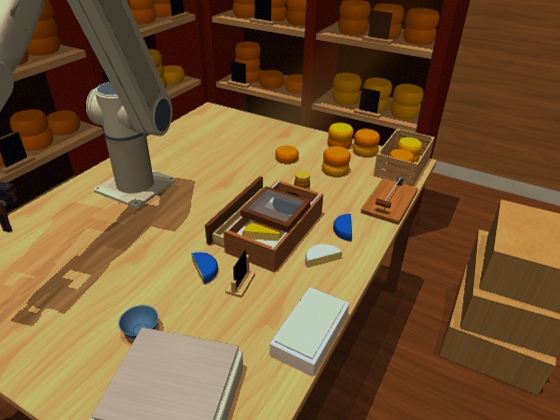

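View pics/d.png

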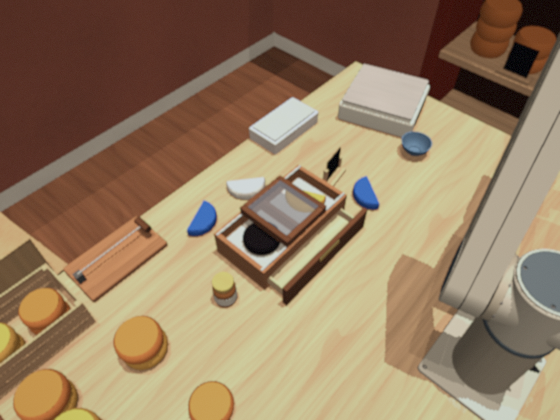

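The yellow half lies in the -y compartment (scene ~(262,230), side ~(305,192)) and the black cheese in the +y one (side ~(262,240)). The drawer stands out towards the robot. I'll enlarge both views.

Run:
```python
import cv2,numpy as np
a=cv2.imread("pics/s.png")[165:295,190:340];b=cv2.imread("pics/d.png")[145:315,200:390]
cv2.imwrite("pics/c1.png",cv2.resize(a,None,fx=4.5,fy=4.5,interpolation=cv2.INTER_CUBIC))
cv2.imwrite("pics/c2.png",cv2.resize(b,None,fx=3.5,fy=3.5,interpolation=cv2.INTER_CUBIC))
```

```text
(no output)
```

View pics/c1.png

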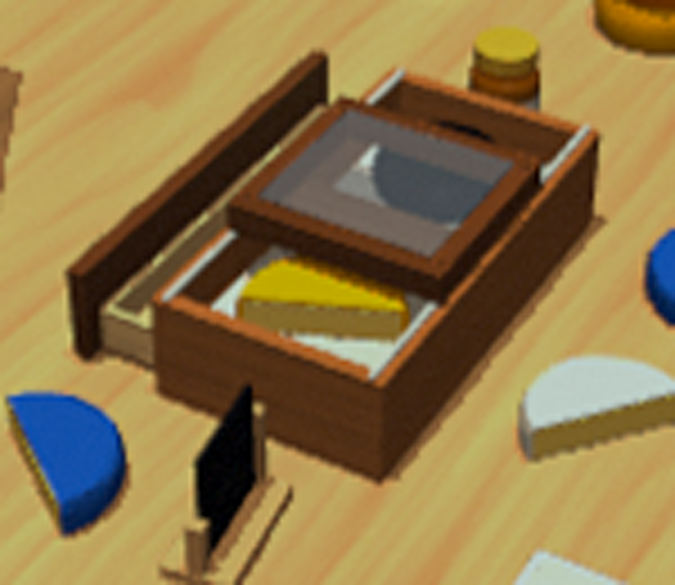

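View pics/c2.png

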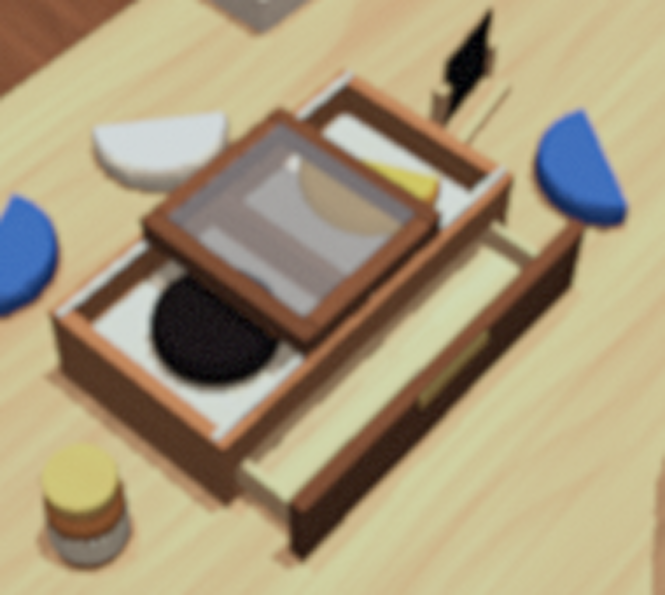

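Run:
```python
from h import *
A=lambda p,z:ray("pics/s.png",190+(p[0]+.5)/4.5-.5,165+(p[1]+.5)/4.5-.5,z)[:2]
B=lambda p,z:ray("pics/d.png",200+(p[0]+.5)/3.5-.5,145+(p[1]+.5)/3.5-.5,z)[:2]
# order -x-y,+x-y,+x+y,-x+y
ra=[A(p,86) for p in [(160,298),(378,380),(597,132),(400,72)]]
rb=[B(p,86) for p in [(510,180),(348,75),(55,318),(222,440)]]
ca=[A(p,115) for p in [(230,205),(442,268),(538,160),(340,98)]]
cb=[B(p,115) for p in [(437,212),(282,112),(148,222),(308,335)]]
mod=np.array([[-90,-170],[90,-170],[90,170],[-90,170]])
def fit(P):
    P=np.array(P);c=P.mean(0);q=P-c
    th=np.arctan2((mod[:,0]*q[:,1]-mod[:,1]*q[:,0]).sum(),(mod*q).sum());return c,th
np.set_printoptions(precision=1,suppress=True)
for n,P in(("a",ra),("b",rb),("m",(np.array(ra)+rb)/2)):
    c,th=fit(P);print(n,c,th)
    S=np.array([[np.cos(th),-np.sin(th)],[np.sin(th),np.cos(th)]])
    print((np.array(P)-c)@S)
for n,P in(("ca",ca),("cb",cb)):print(n,((np.array(P)-c)@S), (np.array(P)-c).mean(0)@S)
for n,P in(("da",[A((72,275),82),A((318,55),82)]),("db",[B((578,228),82),B((300,512),82)])):print(n,(np.array(P)-c)@S)
f=["pics/s.png"]
for n,uv in(("bowl",(416,145)),("sign base",(335,172)),("jar",(224,296)),("wc",(210,408)),("wa",(140,350))):print(n,ray("pics/d.png",*uv,20))
print(S@[-90-16,0]+c)
```

```text
a [601.2  25.7] -0.003283908765251108
[[ -85.  -167.2]
 [  84.1 -165.9]
 [  85.6  167.7]
 [ -84.7  165.4]]
b [597.6  24.9] 0.0006709416603760984
[[ -86.6 -165.3]
 [  85.3 -166.9]
 [  83.1  169.5]
 [ -81.8  162.8]]
m [599.4  25.3] -0.0013101192426192663
[[ -85.8 -166.2]
 [  84.7 -166.4]
 [  84.4  168.6]
 [ -83.2  164.1]]
ca [[-78.5 -85.7]
 [ 82.5 -74.1]
 [ 82.3  72.9]
 [-81.8  70.8]] [ 1.1 -4. ]
cb [[-79.1 -81.1]
 [ 78.1 -78.6]
 [ 76.9  73.3]
 [-82.2  69.8]] [-1.6 -4.1]
da [[-153.2 -172.2]
 [-154.8  160.2]]
db [[-155.7 -165.1]
 [-161.2  166.1]]
bowl [ 501.7 -521.8   20. ]
sign base [ 623.9 -247.4   20. ]
jar [566.5 280.4  20. ]
wc [392.4 486.4  20. ]
wa [609.5 508.2  20. ]
[493.4  25.5]
```

Run:
```python
from h import *
o=ctrl.get_obs();np.set_printoptions(precision=3,suppress=True)
print(R.from_rotvec(o["orientation"]).as_matrix())
```

```text
[[-0.     0.247 -0.969]
 [ 0.001 -0.969 -0.247]
 [-1.    -0.001  0.   ]]
```

Emit:
{"api": "carry_out", "payload": {"commands": [[0, 0, 0, 7.15, 0, 0], [0, 0, 0, 7.15, 0, 0], [0, 0, -0.05, 0, 0, 0], [0, 0, -0.05, 0, 0, 0], [0, 0, -0.05, 0, 0, 0], [0, 0, -0.05, 0, 0, 0], [0, -0.05, -0.04, 0, 0, 0], [0, -0.06, 0, 0, 0, 0]], "grip": 1}}

```text
t: 1.1
ee_pos: [399.7, -498.8, 217.6]
orientation: [-2.209, 0.01, 2.214]
ft_force: [1.2, 0.5, -0.2]
width: 11.1
```

Emit:
{"api": "carry_out", "payload": {"commands": [[0, -0.06, 0, 0, 0, 0], [0, -0.06, 0, 0, 0, 0], [0, -0.06, 0, 0, 0, 0], [0, -0.06, 0, 0, 0, 0], [0, -0.06, 0, 0, 0, 0], [0, -0.06, 0, 0, 0, 0], [0, -0.06, 0, 0, 0, 0], [0, -0.06, 0, 0, 0, 0]]}}

```text
t: 2.1
ee_pos: [404.5, -3.1, 219.1]
orientation: [-2.206, 0.01, 2.212]
ft_force: [1.3, 0.3, -0.1]
width: 0.4
```

Emit:
{"api": "carry_out", "payload": {"commands": [[0, -0.03, 0.012, 0, 0, 0], [0.05, 0, 0, 0, 0, 0], [0.05, 0, 0, 0, 0, 0], [0.04, 0, 0, 0, 0, 0], [0.025, 0, 0, 0, 0, 0], [0, 0, 0, 0, 0, 0]]}}

```text
t: 2.85
ee_pos: [393.5, 34.0, 51.3]
orientation: [-2.216, -0.0, 2.211]
ft_force: [0.2, -0.6, -0.2]
width: -0.1
```

Run:
```python
from h import *
d=snap("side","pics/d2.png");o=ctrl.get_obs();print(o["ee_pos"],o["ft_force"])
cv2.imwrite("pics/c3.png",cv2.resize(d["pixels"][105:315,180:420],None,fx=2.8,fy=2.8,interpolation=cv2.INTER_CUBIC))
```

```text
[394.19503275  34.0026514   52.09311492] [ 0.68887653 -0.27804295 -1.10824039]
```

View pics/c3.png

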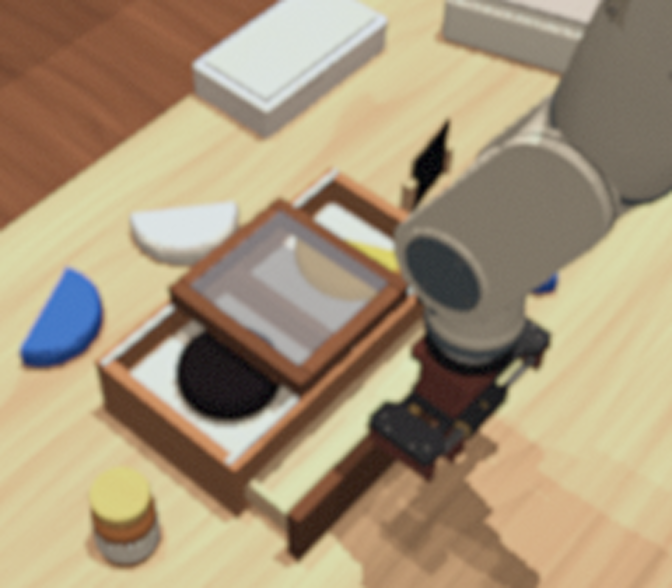

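The fingers are in front of the drawer face, whose near corner is at crop (295,510), and the keeper is untouched. Next is a slow push.

Emit:
{"api": "carry_out", "payload": {"commands": [[0, 0, -0.015, 0, 0, 0], [0, 0, -0.01, 0, 0, 0], [0, 0, -0.01, 0, 0, 0], [0, 0, -0.01, 0, 0, 0], [0, 0, -0.01, 0, 0, 0], [0, 0, -0.01, 0, 0, 0]]}}

```text
t: 3.65
ee_pos: [463.5, 33.6, 55.3]
orientation: [-2.219, -0.001, 2.207]
ft_force: [-2.5, 1.4, -1.6]
width: 0.4
```

Emit:
{"api": "carry_out", "payload": {"commands": [[0.003, 0, -0.008, 0, 0, 0], [0, 0, -0.006, 0, 0, 0]]}}

```text
t: 3.9
ee_pos: [479.1, 33.4, 52.3]
orientation: [-2.219, -0.001, 2.206]
ft_force: [-2.3, 0.6, -1.5]
width: -0.1
```

Emit:
{"api": "carry_out", "payload": {"commands": [[0, 0, -0.004, 0, 0, 0], [0, 0, -0.003, 0, 0, 0]]}}

```text
t: 4.15
ee_pos: [483.2, 33.3, 51.8]
orientation: [-2.211, -0.001, 2.215]
ft_force: [-15.0, 2.0, 11.7]
width: 0.3
```

Emit:
{"api": "carry_out", "payload": {"commands": [[0, 0, -0.003, 0, 0, 0], [0, 0, -0.003, 0, 0, 0]]}}

```text
t: 4.4
ee_pos: [482.8, 33.1, 51.1]
orientation: [-2.197, -0.0, 2.229]
ft_force: [-10.2, 0.1, 7.8]
width: 0.5
```

Drawer's at its stop (force rose at the predicted 483). Back off, rise, and move over the left end.

Emit:
{"api": "carry_out", "payload": {"commands": [[0, 0, 0.02, 0, 0, 0], [0, 0, 0.03, 0, 0, 0], [-0.05, 0, 0, 0, 0, 0], [-0.05, 0, 0, 0, 0, 0], [-0.05, 0, 0, 0, 0, 0], [-0.02, -0.05, 0, 0, 0, 0], [0, -0.06, 0, 0, 0, 0], [0, 0, -0.05, 0, 0, 0]]}}

```text
t: 5.4
ee_pos: [489.7, 145.4, 231.9]
orientation: [-2.213, -0.003, 2.21]
ft_force: [-0.3, -0.6, 0.8]
width: 1.0
```

Emit:
{"api": "carry_out", "payload": {"commands": [[0, 0, -0.055, 0, 0, 0], [0, 0, -0.05, 0, 0, 0], [0, 0, 0, 0, 0, 0]]}}

```text
t: 5.78
ee_pos: [602.2, 147.0, 233.8]
orientation: [-2.224, -0.008, 2.202]
ft_force: [0.4, -0.6, -0.3]
width: 0.6
```

Emit:
{"api": "carry_out", "payload": {"commands": [[0.05, 0, 0, 0, 0, 0], [0.045, 0, 0, 0, 0, 0], [0.022, 0, 0, 0, 0, 0], [0.008, 0, 0, 0, 0, 0], [0, 0, 0, 0, 0, 0]]}}

```text
t: 6.4
ee_pos: [603.0, 148.6, 107.7]
orientation: [-2.228, -0.008, 2.196]
ft_force: [0.1, 0.4, -0.4]
width: 0.5
```

Run:
```python
from h import *
d=snap("side","pics/d3.png");o=ctrl.get_obs();print(o["ee_pos"],o["ft_force"])
cv2.imwrite("pics/c4.png",cv2.resize(d["pixels"][105:315,180:420],None,fx=2.8,fy=2.8,interpolation=cv2.INTER_CUBIC))
```

```text
[603.36403792 148.6345096  108.23510081] [ 0.54513627 -0.07651456  0.21937905]
```

View pics/c4.png

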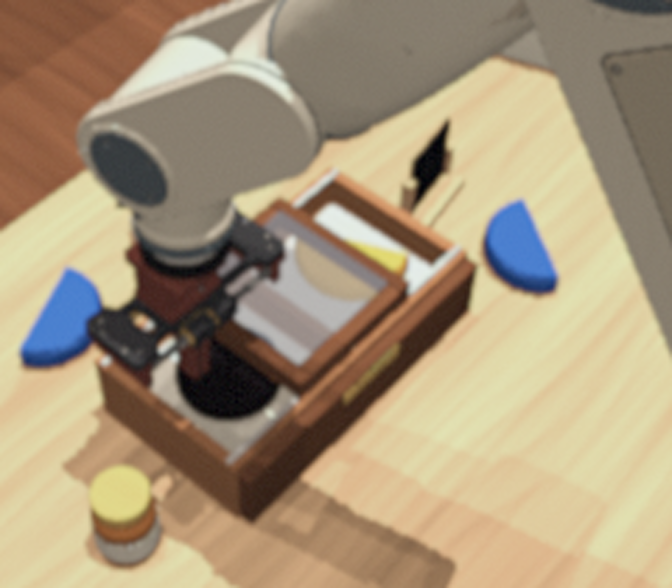

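The drawer looks flush. The fingertips are over the black cheese at crop ~(195,375), left of the cover. I'll lower to about 100 and push toward -y.

Emit:
{"api": "carry_out", "payload": {"commands": [[0.008, 0, 0, 0, 0, 0], [0, 0.008, 0, 0, 0, 0], [0, 0.008, 0, 0, 0, 0], [0, 0.008, 0, 0, 0, 0]]}}

```text
t: 6.95
ee_pos: [605.0, 123.9, 102.4]
orientation: [-2.234, -0.01, 2.19]
ft_force: [0.7, -0.9, -0.3]
width: 0.3
```

Emit:
{"api": "carry_out", "payload": {"commands": [[0, 0.008, 0, 0, 0, 0], [0, 0.01, 0, 0, 0, 0], [0, 0.01, 0, 0, 0, 0], [0, 0.01, 0, 0, 0, 0]]}}

```text
t: 7.45
ee_pos: [605.2, 83.6, 102.4]
orientation: [-2.234, -0.011, 2.187]
ft_force: [0.1, 2.3, 0.8]
width: 0.5
```

Emit:
{"api": "carry_out", "payload": {"commands": [[0, 0.01, 0, 0, 0, 0], [0, 0.01, 0, 0, 0, 0], [0, 0.01, 0, 0, 0, 0]]}}

```text
t: 7.82
ee_pos: [605.3, 51.6, 102.3]
orientation: [-2.235, -0.011, 2.186]
ft_force: [-0.2, 2.7, 1.5]
width: 0.1
```

Emit:
{"api": "carry_out", "payload": {"commands": [[0, 0.005, 0, 0, 0, 0], [0, 0.004, 0, 0, 0, 0]]}}

```text
t: 8.07
ee_pos: [605.4, 41.4, 102.1]
orientation: [-2.235, -0.01, 2.186]
ft_force: [0.6, 1.8, 0.9]
width: 0.6
```

Emit:
{"api": "carry_out", "payload": {"commands": [[0, 0.003, 0, 0, 0, 0], [0, 0.003, 0, 0, 0, 0]]}}

```text
t: 8.32
ee_pos: [605.4, 35.1, 102.0]
orientation: [-2.235, -0.011, 2.186]
ft_force: [0.5, 1.9, 2.0]
width: 0.4
```

Emit:
{"api": "carry_out", "payload": {"commands": [[0, 0.003, 0, 0, 0, 0], [0, 0.003, 0, 0, 0, 0]]}}

```text
t: 8.57
ee_pos: [605.4, 33.0, 102.1]
orientation: [-2.231, -0.015, 2.181]
ft_force: [1.0, 24.4, 1.5]
width: 0.4
```

Emit:
{"api": "carry_out", "payload": {"commands": [[0, 0.003, 0, 0, 0, 0], [0, 0.003, 0, 0, 0, 0]]}}

```text
t: 8.82
ee_pos: [605.4, 33.2, 102.1]
orientation: [-2.226, -0.024, 2.176]
ft_force: [0.5, 16.4, 2.1]
width: 1.0
```

The cover met its end stop: 24 N at y = 33. I'll back off, rise and clear the view.

Emit:
{"api": "carry_out", "payload": {"commands": [[0, -0.02, 0, 0, 0, 0], [0, -0.02, 0, 0, 0, 0], [-0.05, 0, 0, 0, 0, 0], [-0.05, 0, 0, 0, 0, 0], [-0.05, 0, 0, 0, 0, 0], [-0.05, 0, 0, 0, 0, 0], [0, 0, 0.06, 0, 0, 0], [0, 0, 0.06, 0, 0, 0]]}}

```text
t: 9.82
ee_pos: [481.0, 74.0, 305.9]
orientation: [-2.228, -0.022, 2.183]
ft_force: [0.9, 1.3, 0.2]
width: 0.3
```

Emit:
{"api": "carry_out", "payload": {"commands": [[0, 0.06, 0.06, 0, 0, 0], [0, 0.06, 0.02, 0, 0, 0], [0, 0.06, 0, 0, 0, 0], [0, 0.06, 0, 0, 0, 0], [0, 0.06, 0, 0, 0, 0], [0, 0.06, 0, 0, 0, 0], [0, 0.06, 0, 0, 0, 0], [0, 0, 0, 0, 0, 0]]}}

```text
t: 10.82
ee_pos: [412.2, -337.3, 295.9]
orientation: [-2.237, -0.026, 2.188]
ft_force: [-0.5, -0.1, -0.9]
width: 0.3
```

Run:
```python
from h import *
d=snap("side","pics/d4.png");s=snap("scene","pics/s4.png");o=ctrl.get_obs();print(o["t"],o["ee_pos"],o["ft_force"])
a=cv2.resize(s["pixels"][165:295,190:340],None,fx=3,fy=3,interpolation=cv2.INTER_CUBIC)
b=cv2.resize(d["pixels"][145:315,200:350],None,fx=2.3,fy=2.3,interpolation=cv2.INTER_CUBIC)[:390]
print(a.shape,b.shape)
b=cv2.copyMakeBorder(b,0,390-b.shape[0],0,0,0);
cv2.imwrite("pics/c5.png",np.hstack([a,b]))
# pixel change outside the keeper, old vs new
for n in("s","d"):
    x=cv2.imread(f"pics/{n}.png");y=cv2.imread(f"pics/{n}4.png")
    if n=="d":
        for nm,(u,v) in dict(bowl=(416,145),jar=(224,290),wc=(210,405),wab=(140,342),sign=(335,165),).items():
            print(nm,np.abs(x[v-18:v+18,u-18:u+18].astype(int)-y[v-18:v+18,u-18:u+18]).mean())
```

```text
10.925 [ 412.04123486 -334.01340018  295.81590403] [-0.55704208  0.19703091 -0.15778557]
(390, 450, 3) (390, 345, 3)
bowl 4.622170781893004
jar 4.892746913580247
wc 4.81705948372615
wab 4.62962962962963
sign 7.826388888888889
```

View pics/c5.png

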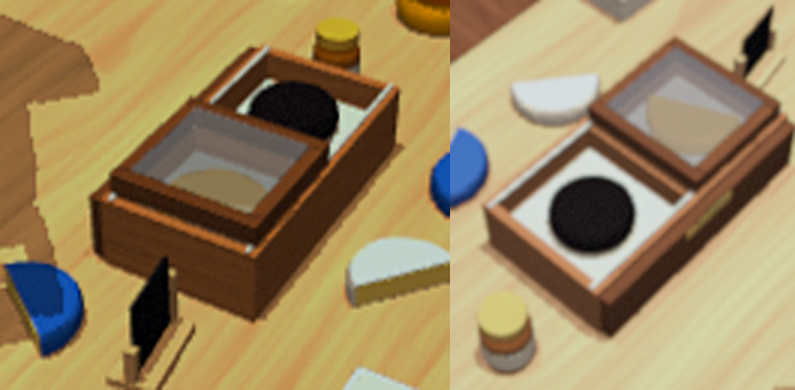

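Run:
```python
from h import *
A=lambda p,z:ray("pics/s4.png",190+(p[0]+.5)/3-.5,165+(p[1]+.5)/3-.5,z)[:2]-[599.4,25.3]
B=lambda p,z:ray("pics/d4.png",200+(p[0]-450+.5)/2.3-.5,145+(p[1]+.5)/2.3-.5,z)[:2]-[599.4,25.3]
print("drawer face",A((92,197),82),B((608,296),82))
print("cover -y corners",A((111,176),115),A((258,222),115),"+y",A((328,145),115),A((194,100),115))
print("side cover +y",B((590,102),115),B((697,178),115),"-y",B((778,100),115),B((675,38),115))
```

```text
drawer face [-100.91171471 -167.87334112] [-97.68376479 158.19028806]
cover -y corners [ -78.49704834 -163.63211331] [  84.24235814 -152.31119258] +y [85.79679054 -6.52708541] [-77.02738923  -6.6451115 ]
side cover +y [86.79302803 -8.3028948 ] [-81.27275534  -6.69378839] -y [ -77.59564415 -160.99623126] [  81.6722476  -157.03536838]
```

```bash
python3 -c "
from workcell import ctrl
print(ctrl.close_job())"
```

```text
the job is handed in; nothing more can be done
None
```

The drawer is pushed shut and the cover is pushed fully over the cut half cheese (the keeper's -y side), leaving the black cheese uncovered. I handed the job in at about 11 s; no verdict is reported.

- **Drawer:** I pushed it slowly with closed fingertips until the force rose to 15–19 N at its stop, with the fingers where a shut drawer should put them. In the last pictures its face measured about 98–101 mm in front of the keeper's centre. The expected figure is 106 mm, so this reads 5–8 mm too far in, probably a pixel reading error. It agrees that the drawer is shut.
- **Cover:** It stopped with 24 N at its end. In the pictures its centre is at about -82 mm, against the end stop at -80 mm.
- **Other things:** The black cheese, the half and the jar look undisturbed in the last close-up. Comparing the first and last pictures showed only small differences around the bowl, jar and cheese wheels. The difference around the sign was larger (7.8 against about 4.7); its patch takes in part of the keeper, whose cover had moved. In the last close-up the sign still stands. The arm was clear of everything, with no force on the tool.

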